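# Weigh a portion of red dates and fill the jar

## Task

Take the measure that holds the red dates out of the wooden rack (there only its black carrying bar is in reach) and seat it flat in the blue pocket of the scale, letting go of it. Then take it again, this time so that it can be tipped, and pour all five dates through the funnel into the glass jar, without touching the dates with the gripper or moving the spare measure, tin, honey jar, bowl or carton. Finally stand the empty measure upright again and let go.

Things in the scene. Friction and masses are not known exactly. Their poses are not given: they have to be found in the camera images.
- measure: Steel scoop-cup with the dates. Origin: centre under its flat 56 (x) x 66 (y) mm foot; z up, +x to the spout. Walls 45 mm high, flat sides at y=+-33; the +x side is a 40 deg ramp from the floor to a lip at x=56, z=38. Black carrying bar over the open top: 12 mm thick in x, 66 long in y, centre x=-3, z=65 to 75, on two legs flush with the sides. About 220 g.
- lip (a point): Middle of the measure's pouring lip (56 mm in +x and 38 mm up from the measure's origin); axes as the measure's.
- spare: Empty spare measure, same shape and axes; leave it alone. It and the measure start in the two cells, side by side along their y, of a fixed wooden rack with walls 40 mm high and floor at 5 mm; only about 4 mm are free beside their side faces, and which cell is which varies.
- pocket (a point): Centre of the pocket's floor on a fixed white bench scale (150 x 150 mm), 28 mm above the bench. Pocket 61 (x) x 71 (y) mm inside, blue rim 8 mm high and 8 mm wide: 2.5 mm play each side of the measure's foot. The measure goes in with its x along the pocket's x, either way round; its ramp overhangs the rim.
- funnel_mouth (a point): Centre of the fixed funnel's upper rim, 150 mm above the bench, 136 mm across; 45 deg cone to a 44 mm bore spout ending 62 mm below the rim, inside a glass jar on the same axis (50 mm bore, mouth 55 mm and floor 136 mm below the rim). Wooden base 140 x 140 x 10 mm; two thin posts on the +x side end below the rim.
- date0: A whole dried red date, a rounded lump 18 mm thick and 24 mm long (along its y), 12 g. Origin: its centre.
- date1: A whole dried red date, a rounded lump 18 mm thick and 24 mm long (along its y), 12 g. Origin: its centre.
- date2: A whole dried red date, a rounded lump 18 mm thick and 24 mm long (along its y), 12 g. Origin: its centre.
- date3: A whole dried red date, a rounded lump 18 mm thick and 24 mm long (along its y), 12 g. Origin: its centre.
- date4: A whole dried red date, a rounded lump 18 mm thick and 24 mm long (along its y), 12 g. Origin: its centre.
- tea_tin: Green tea tin, 64 mm across, 100 mm tall; leave it alone. Origin: centre of the underside.
- honey_jar: Amber glass jar with a white lid, 60 mm across, 85 mm tall; leave it alone. Origin: centre of the underside.
- bowl: Empty steel bowl, 110 mm across, 45 mm tall; leave it alone. Origin: centre of the underside.
- tea_carton: Small cardboard carton, 70 x 100 x 60 mm; leave it alone. Origin: centre of the underside.

How it is judged:
By the outcome, as a careful person would: the job done as asked, in the order asked, and still so for the second after the job is handed in, with the robot touching nothing.
It also fails if it takes over 72 s, if anything falls off the work surface, if the arm or the gripper's body presses on something with over 40 N, if the wrist force passes 120 N, or if a joint passes its speed limit or range.

## Robot

A 6-joint arm with a two-finger parallel gripper is mounted at the origin on the work surface. World frame = base frame: x ahead of the robot, y to its left, z up, the work surface at z = 0. Lengths are in mm, angles in rad, forces in N, time in s.
With the tool pointing down it reaches from about 350 to 775 mm from the base axis. Payload 7.3 kg.
Tool frame: the origin (TCP) lies where the fingers leave the gripper's body, on its centre line; the fingertips stand 66 mm ahead of it and the grasp point (between the pads) lies 47 mm ahead of it (env.grasp_offset is the distance from the TCP to the grasp point, in mm); x points along the fingers, y is the direction in which the jaws open and shut, and the axes are right-handed (so a half turn about x gives the same grasp; the last joint's range is limited). The gripper opens to 92 mm and grips with 3 to 60 N. Pads are 19 mm wide; open, the fingers measure 130 mm over their backs; the gripper's body (75 mm by 190 mm) begins 47 mm behind the grasp point.
Start: joints at [1.129, 0.342, 1.524, -0, 1.275, -0.146], TCP at [153.023, 502.218, 292.241] pointing down, gripper open.
Joint ranges: [-2.53, 2.53], [-0.77, 2.02], [0.04, 2.7], [-1, 4.14], [0.28, 2.66], [-3.11, 3.11]. Speed limits (rad/s): [2.57, 2.57, 3.14, 3.14, 3.14, 3.14].

## Interface

Orientations are given as a rotation vector (axis times angle).
In Python, from cell import env, kin, readout, get_image, camera_model, ticket gives the robot as it stands. Calls block until the motion is done:
- env.reach(position, orientation): joint-space move of the TCP to a pose.
- env.servo_line(position, feed=150, ori=None, contact_N=None): straight line of the TCP; ori=None keeps the orientation; feed is the mean speed in mm/s. With contact_N (N) it stops when the force on the tool has changed by that much, and returns True; else False.
- env.goto_joints(angles): joint-space move.
- env.gripper_to(opening, effort=None): opening from 0.0 (shut) to 1.0 (fully open); effort is the grip in N (None keeps the last); returns when the fingers have stopped.
- env.hold(seconds).
- kin.ik(position, orientation): joint angles nearest the present ones, or None.
- readout.get_state(): the state.
- get_image(name): name is "scene" or "side" or "wrist"; returns the picture (384x512x3 uint8, red, green, blue); there is no depth.
- camera_model(name): a dict with "fx", "fy", "cx", "cy" (pixels), "extrinsics" (4x4, takes a point from camera to world coordinates); the wrist camera has in their place "hand_eye" (4x4, takes a point from camera to tool coordinates, whose origin is the TCP and whose axes are the tool frame's). Camera axes: x right, y up, looking along -z (the intrinsics and any distortion apply to the point x, -y, -z); pixel columns grow to the right and rows downward; lengths in mm; the calibration is good to about 2 mm. A picture is of the moment at which its call begins: read the wrist's pose just before it. camera_model takes no time and is no camera call.
A pose or a line that the arm cannot do raises env.IKError and nothing moves.
- ticket.hand_in(): hands the job in, once; it reports no verdict.
The state is a dict: "time_s": time; "q": joint angles; "dq": joint speeds; "effort": joint torques, N m; "tool_pos": TCP position; "tool_rot": TCP orientation; "wrist_force": force on the tool from outside, world axes, zero at the start; "ft_torque": the same for the moment, N m; "finger_gap": opening from 0.0 (shut) to 1.0 (fully open).
Only numpy, scipy, OpenCV 4.12 (cv2) and the standard library are available. Lean on these libraries where they do the work, as an engineer would, in place of code of your own. Each camera call takes 0.05 s, during which the arm holds its last target. There are 200 camera calls.

## Working session

There is one attempt and no reset: what is moved stays moved. The work goes in short steps, each a Python script; the robot and the scene stay as the last script left them, time stands still between calls to the robot, and variables do not carry over. Pictures are saved under pics/ and viewed, about 8 in all and at most 12, crops included, and the job is handed in when it is done.

```bash
ls; mkdir -p pics
python3 - <<'E'
from cell import env, kin, readout, get_image, camera_model, ticket
import cv2,numpy as np
np.set_printoptions(precision=3,suppress=True)
a=get_image("scene");b=get_image("side");
for n in("scene","side","wrist"):print(n,camera_model(n))
cv2.imwrite("pics/a.png",cv2.resize(a[:,:,::-1],(800,600),interpolation=cv2.INTER_CUBIC))
cv2.imwrite("pics/b.png",cv2.resize(b[:,:,::-1],(800,600),interpolation=cv2.INTER_CUBIC))
print(readout.get_state(),env.grasp_offset)
E
```

```text
pics
scene {'fx': 466.1835501946472, 'fy': 466.1835501946472, 'cx': 251.53914079015735, 'cy': 187.33263357332405, 'extrinsics': array([[  -0.501,   -0.627,    0.596, 1347.913],
       [   0.865,   -0.358,    0.351,  454.171],
       [  -0.007,    0.692,    0.722, 1004.751],
       [   0.   ,    0.   ,    0.   ,    1.   ]])}
side {'fx': 434.0146535974288, 'fy': 434.0146535974288, 'cx': 250.76862112269617, 'cy': 195.65356763374928, 'extrinsics': array([[ -0.948,   0.194,  -0.254, 328.86 ],
       [ -0.319,  -0.577,   0.752, 930.489],
       [ -0.001,   0.794,   0.608, 820.494],
       [  0.   ,   0.   ,   0.   ,   1.   ]])}
wrist {'fx': 302.64794309802585, 'fy': 302.64794309802585, 'cx': 260.35587935670674, 'cy': 191.85990016468722, 'hand_eye': array([[  0.001,   0.264,  -0.964, -92.658],
       [  1.   ,  -0.   ,   0.   ,  -0.947],
       [ -0.   ,  -0.964,  -0.264, -71.167],
       [  0.   ,   0.   ,   0.   ,   1.   ]])}
{'time_s': 0.1, 'q': array([ 1.129,  0.343,  1.525, -0.   ,  1.275, -0.146]), 'dq': array([-0.001, -0.003, -0.002, -0.   , -0.   ,  0.   ]), 'effort': array([  0.001, -43.201, -24.469,   0.072,   0.053,  -0.   ]), 'tool_pos': array([152.888, 501.957, 291.616]), 'tool_rot': array([ 0.231,  1.559, -0.233]), 'wrist_force': array([0.031, 0.3  , 1.058]), 'ft_torque': array([ 0.005, -0.023, -0.05 ]), 'finger_gap': 0.9989338040670066} 46.699999999999996
```

View pics/a.png

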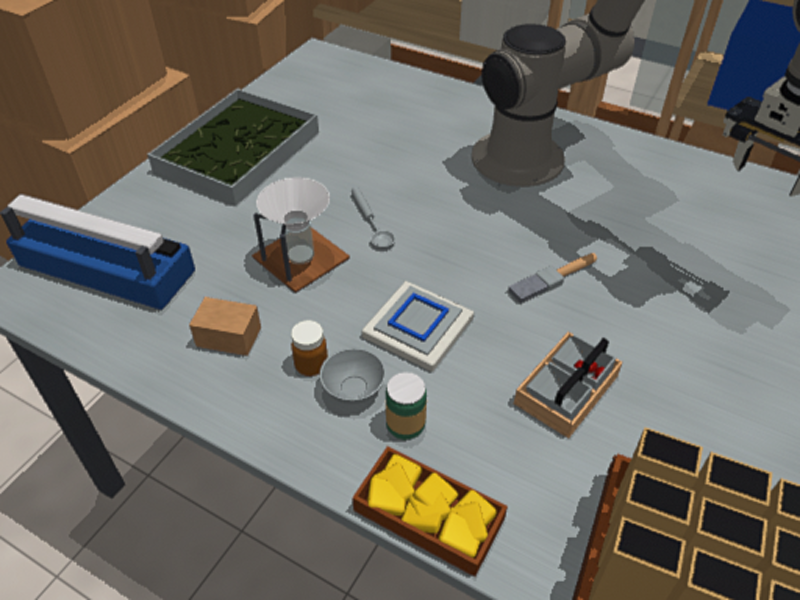

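View pics/b.png

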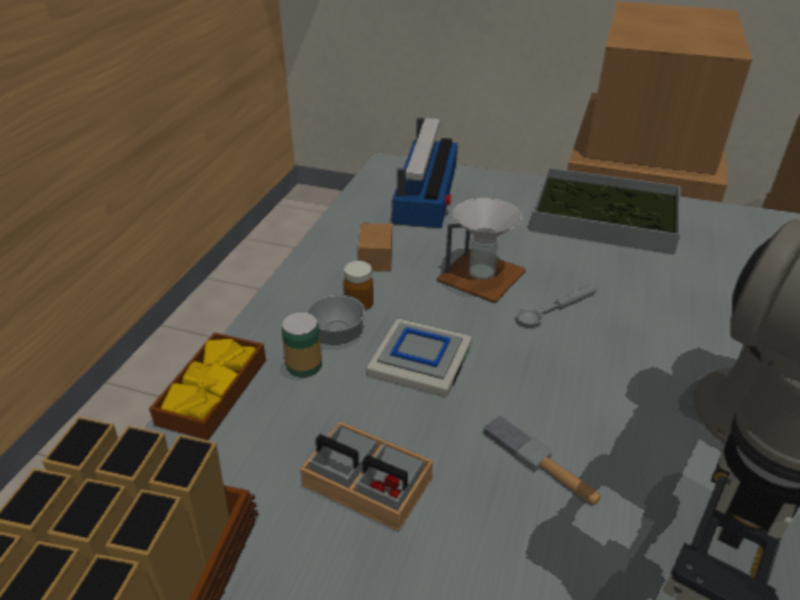

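Scene: the rack is at about (568,385), with the dates in its robot-side cell (590,368). The scale pocket is at (418,316) and the funnel rim centre at (293,200). In the side view the dated measure is at (385,478), the pocket at (421,346) and the funnel at (487,220).

```bash
cat > h.py <<'E'
from cell import env, kin, readout, get_image, camera_model, ticket
import cv2,numpy as np
from scipy.spatial.transform import Rotation as R
np.set_printoptions(precision=2,suppress=True)
G=46.7
def st(): return readout.get_state()
def cam(n,T=None):
    m=camera_model(n); E=m["extrinsics"] if T is None else T@m["hand_eye"]
    return m,E
def tool_T(s):
    T=np.eye(4);T[:3,:3]=R.from_rotvec(s["tool_rot"]).as_matrix();T[:3,3]=s["tool_pos"];return T
def onz(n,uv,z,T=None):
    """pixel (512x384 image) -> world point at height z"""
    m,E=cam(n,T); u,v=uv
    d=E[:3,:3]@np.array([(u-m["cx"])/m["fx"],-(v-m["cy"])/m["fy"],-1.]); o=E[:3,3]
    return o+d*(z-o[2])/d[2]
def proj(n,p,T=None):
    m,E=cam(n,T); c=np.linalg.inv(E)@np.r_[p,1]
    return np.array([m["cx"]+m["fx"]*c[0]/-c[2], m["cy"]-m["fy"]*c[1]/-c[2]])
def down(yaw):
    """tool x down, jaws (tool y) along world yaw"""
    x=np.array([0,0,-1.]);y=np.array([np.cos(yaw),np.sin(yaw),0]);return np.c_[x,y,np.cross(x,y)]
def rv(M): return R.from_matrix(M).as_rotvec()
def wshot(name):
    s=st();im=get_image("wrist");T=tool_T(s);np.save("pics/%s.npy"%name,T)
    cv2.imwrite("pics/%s_raw.png"%name,im[:,:,::-1])
    cv2.imwrite("pics/%s.png"%name,cv2.resize(im[:,:,::-1],(800,600),interpolation=cv2.INTER_CUBIC));return T
E
python3 - <<'E'
from h import *
k=1.5625
A=lambda *p:np.array(p)/k
for l,a,b,z in [("dated bar",(594,355),(386,468),80),("spare bar",(570,388),(337,449),80),("pocket",(418,316),(421,346),28),("funnel",(293,199),(487,220),150),("jarbase",(301,256),(482,273),10),("tin top",(406,386),(300,325),100),("honey top",(307,332),(358,271),85),("bowl top",(352,375),(336,312),45),("carton top",(225,314),(376,240),60)]:
    print(l,onz("scene",A(*a),z),onz("side",A(*b),z))
for l,z,P in [("scene pocket outer",36,[(407,291),(450,307),(429,341),(386,323)]),("scene scale",28,[(408,283),(473,317),(430,365),(363,330)]),
 ("scene rack",40,[(570,334),(621,366),(568,433),(516,400)]),("bar",80,[(604,342),(586,368)]),("sparebar",80,[(585,371),(560,400)])]:
    print(l,*[onz("scene",A(*p),z)[:2] for p in P])
for l,z,P in [("side pocket outer",36,[(401,327),(450,337),(440,366),(390,357)]),
 ("side rack",40,[(337,425),(432,467),(397,521),(302,473)]),("bar",80,[(363,460),(408,478)]),("sparebar",80,[(317,438),(357,460)])]:
    print(l,*[onz("side",A(*p),z)[:2] for p in P])
E
```

```text
dated bar [544.56 357.35  80.  ] [529.   363.33  80.  ]
spare bar [626.26 347.08  80.  ] [605.28 353.66  80.  ]
pocket [569.97  47.19  28.  ] [572.74  45.94  28.  ]
funnel [ 526.18 -243.71  150.  ] [ 520.88 -217.49  150.  ]
jarbase [ 530.29 -239.55   10.  ] [ 524.12 -238.76   10.  ]
tin top [762.77 130.47 100.  ] [759.27 139.54 100.  ]
honey top [738.28 -72.3   85.  ] [732.09 -61.67  85.  ]
bowl top [751.89  22.63  45.  ] [744.86  22.87  45.  ]
carton top [ 758.76 -235.2    60.  ] [ 750.94 -215.28   60.  ]
scene pocket outer [532.04   3.1 ] [528.55  90.21] [617.9  95. ] [619.03   9.31]
scene scale [506.16  -9.22] [523.11 134.19] [657.75 118.48] [647.43 -21.37]
scene rack [485.65 301.42] [510.06 400.06] [677.73 370.2 ] [660.46 275.81]
bar [510.12 362.41] [576.35 355.22]
sparebar [582.89 355.9 ] [655.41 341.84]
side pocket outer [620.12  15.75] [528.05  14.68] [524.66  94.4 ] [612.8   99.83]
side rack [638.32 278.36] [477.45 309.8 ] [496.91 412.  ] [650.87 379.53]
bar [563.7  360.37] [495.39 369.84]
sparebar [640.13 343.98] [571.58 363.02]
```

Run:
```python
from h import *
print(tool_T(st())[:3,:3])
def go(p,yaws):
    for y in yaws:
        q=kin.ik(p,rv(down(y)))
        print(y,q)
        if q is not None and abs(q[5])<2.9: 
            env.reach(p,rv(down(y)));return
go([540,340,215],[np.radians(-98),np.radians(82)])
T=wshot("w1")
print(T[:3,3])
go([550,47,190],[-np.pi/2,np.pi/2])
T=wshot("w2");print(T[:3,3],st()["time_s"])
```

```text
[[-0.    0.29  0.96]
 [-0.    0.96 -0.29]
 [-1.   -0.   -0.  ]]
-1.710422666954443 [ 0.44  0.61  1.3  -0.    1.23  2.15]
[539.63 340.47 215.11]
-1.5707963267948966 [-0.05  0.49  1.59 -0.    1.06  1.52]
[550.28  47.9  190.26] 3.3083
```

View pics/w1.png

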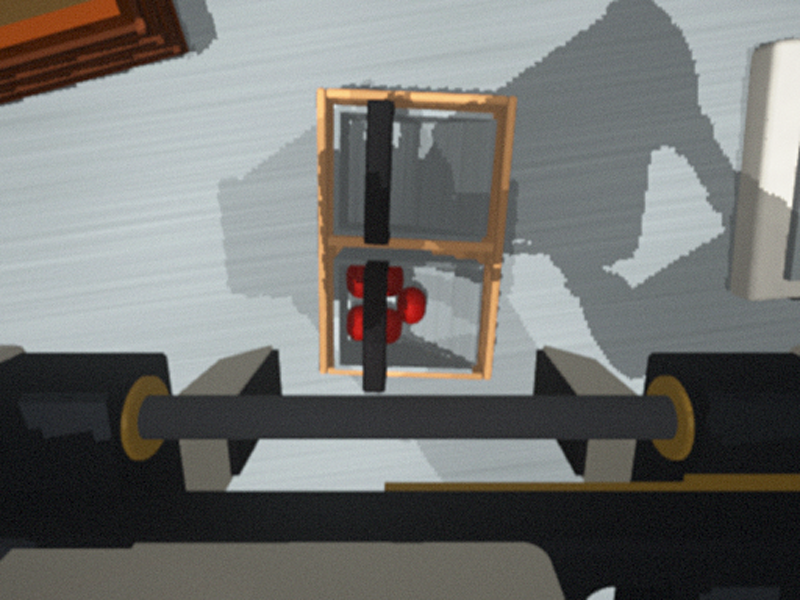

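View pics/w2.png

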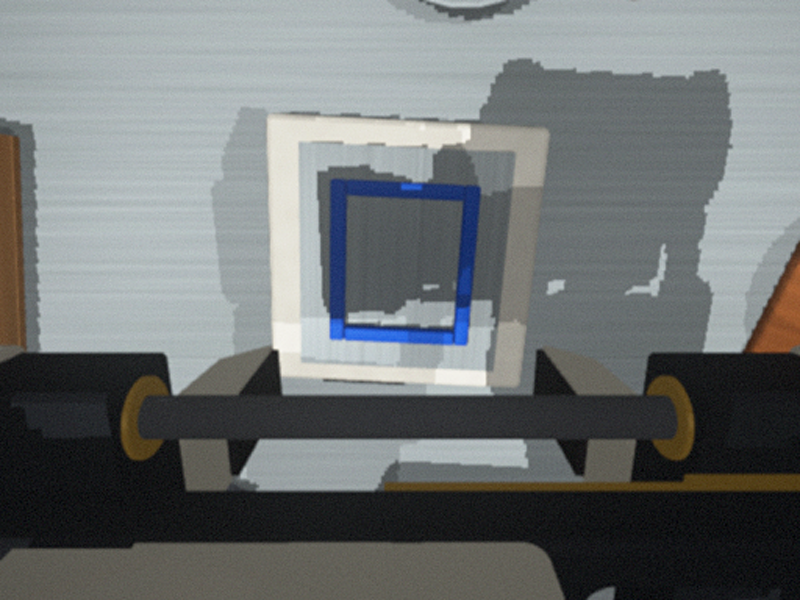

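w1: the dated bar spans (376,262) to (374,390), the spare's bar is above it, and the spouts point right (-y world). w2: the pocket rim's outer corners are about (331,180), (480,186), (467,344) and (330,339), with the long side along world x. I'll fit both from colour masks.

Run:
```python
from h import *
def rect(mask,name,z):
    T=np.load("pics/%s.npy"%name)
    ys,xs=np.nonzero(mask)
    # pixel footprint corners give the true outline
    c,_=cv2.findContours(cv2.resize(mask,None,fx=4,fy=4,interpolation=cv2.INTER_LINEAR),cv2.RETR_EXTERNAL,cv2.CHAIN_APPROX_NONE)
    c=max(c,key=cv2.contourArea)[:,0,:].astype(float)
    c=(c-1.5)/4
    P=np.array([onz(name[0]=='w' and "wrist",p,z,T)[:2] for p in c],np.float32)
    r=cv2.minAreaRect(P);return r,P
b=cv2.imread("pics/w2_raw.png").astype(int)
m=((b[:,:,0]-b[:,:,2]>50)&(b[:,:,0]-b[:,:,1]>35)).astype(np.uint8)*255; m[235:]=0
r,P=rect(m,"w2",36);print("pocket",r,cv2.boxPoints(r))
for n,reg in (("bar",(165,252,225,256)),("spare",(62,157,225,256))):
    b=cv2.imread("pics/w1_raw.png").astype(int).max(2)
    m=np.zeros(b.shape,np.uint8);a=reg
    m[a[0]:a[1],a[2]:a[3]]=(b[a[0]:a[1],a[2]:a[3]]<45)*255
    m=cv2.morphologyEx(m,cv2.MORPH_OPEN,np.ones((5,5)))
    r,P=rect(m,"w1",80);print(n,r);print(cv2.boxPoints(r))
# cross-checks by projection into the fixed cameras
for p in ([573,47,28],[525,-235,150]): print(proj("scene",p)*1.5625,proj("side",p)*1.5625)
# rack outer corners (z=40)
T=np.load("pics/w1.npy")
for p in ((318,89),(517,97),(490,378),(321,372)): print(onz("wrist",np.array(p)/1.5625,40,T)[:2])
# funnel: fit rim ellipse points from both views at z=150
from itertools import chain
for n,pts in (("scene",[(257,199),(329,201),(290,179),(296,226)]),("side",[(451,217),(522,219),(487,204),(488,238)])):
    Q=np.array([onz(n,np.array(p)/1.5625,150)[:2] for p in pts],np.float32);print(n,Q,cv2.minEnclosingCircle(Q))
```

```text
pocket ((571.8844604492188, 49.78288269042969), (77.67084503173828, 88.50872802734375), 87.49979400634766) [[525.98  12.91]
 [614.4    9.05]
 [617.79  86.65]
 [529.37  90.51]]
bar ((551.5476684570312, 353.8719482421875), (12.21181583404541, 37.02080154418945), 80.69071960449219)
[[532.29 350.84]
 [568.83 344.85]
 [570.8  356.9 ]
 [534.27 362.89]]
spare ((597.0285034179688, 346.10546875), (12.690731048583984, 40.008033752441406), 80.22132873535156)
[[576.24 343.25]
 [615.66 336.45]
 [617.82 348.96]
 [578.39 355.76]]
[417.1  317.05] [420.69 346.34]
[297.21 200.12] [486.85 215.38]
[656.35 370.19]
[638.14 267.32]
[480.36 296.11]
[498.6  398.21]
scene [[ 559.22 -301.97]
 [ 498.05 -182.29]
 [ 479.54 -284.02]
 [ 585.78 -194.63]] ((532.660888671875, -239.3252410888672), 69.419677734375)
side [[ 590.24 -206.41]
 [ 457.   -243.  ]
 [ 534.5  -280.07]
 [ 504.95 -152.97]] ((522.3286743164062, -220.0140838623047), 69.25780487060547)
```

Run:
```python
from h import *
T=np.load("pics/w1.npy"); k=1.5625
f=lambda u,v,z=80:onz("wrist",np.array([u,v])/k,z,T)[:2]
for n,a,b in (("dated",(376,262),(374,390)),("spare",(380,101),(377.5,243))):
    A,B=f(*a),f(*b);print(n,A,B,(A+B)/2,np.linalg.norm(A-B),np.degrees(np.arctan2(*(A-B)[::-1])))
b=cv2.imread("pics/w1_raw.png").astype(int).max(2)
for r in (60,63,65,67,100,150,155,158,160,165,168,170,200,235,245,248,250,252): print(r,b[r,228:256])
c=cv2.imread("pics/w1.png")[60:420,290:550];cv2.imwrite("pics/w1c.png",cv2.resize(c,None,fx=1.6,fy=1.6))
```

```text
dated [568.51 350.7 ] [501.14 362.3 ] [534.82 356.5 ] 68.36182210653863 -9.769243118723926
spare [640.53 337.62] [577.61 348.54] [609.07 343.08] 63.866110780163204 -9.844053519920848
60 [236 236 234 235 235 234 234 234 236 233 236 235 236 234 236 235 236 236
 238 223 165 139 131 140 169 213 202 195]
63 [170 176 173 179 177 180 175 164 160 158 159 157 162 164 161 164 166 158
 120 105 104 105 113 118 114 109 116 119]
65 [118 124 122 122 119 122 114  67  36  40  40  38  36  38  42  40  43  38
  47  45  42  34  46  57  84 110 111 112]
67 [124 126 123 123 126 128 106  52  37  50  44  45  55  40  47  43  44  40
  46  42  50  40  39  35  69 109 111 108]
100 [ 93  97 103 101  97  95  56  39  45  40  48  47  50  49  44  38  45  45
  41  46  36  33  57  95  99 102 101 101]
150 [ 89 101  87  88  79  44  21  19  31  29  26  24  19  29  26  30  29  21
  29  25  22  53  92  96  98  97  91  99]
155 [147 142 146 146 131  74  52  41  35  42  32  33  29  30  30  25  24  23
  27  36  77 131 138 142 137 144 146 139]
158 [ 93  99  97 108 110 103 108 111 100 103 106 106 105 113 112 114 116 117
 119 120 11
[... 408 characters left out ...]
140 129  72  23  31  30  25  26  33  37  31  25  33  28  23  31
  34  67 104 106  94  88  82  85  77  85]
235 [210 212 213 190 101  40  42  46  46  50  45  52  40  48  46  46  39  33
  32  91 169 181 179 191 186 182 184 188]
245 [191 179 179 156  80  32  44  44  42  47  44  46  44  42  46  48  38  34
  84 154 176 175 175 169 178 172 172 174]
248 [198 202 192 163  78  35  43  49  39  49  45  44  44  43  44  40  38  41
 100 170 185 171 176 180 176 178 177 174]
250 [207 202 203 192 161 103  71  73  69  65  76  68  65  55  54  59  71  97
 144 176 179 175 179 174 173 180 181 177]
252 [161 161 159 167 161 144 134 141 140 134 135 131 130 120 114 122 130 139
 139 144 140 140 140 145 138 140 142 132]
```

Run:
```python
from h import *
# reachability: measure placed in the pocket spout to -y or +y; tilted grasp and pour
P=np.array([571.9,49.8,28]);F=np.array([527,-232,150])
for s in (1,-1):
  ax=np.array([-.0436,-.999,0])*s; ax/=np.linalg.norm(ax); z=np.array([0,0,1.])
  for yaw_off in (0,-20,20,-40,40,-60,60) :
   axp=R.from_euler('z',yaw_off,degrees=True).apply(ax)
   for p in (20,30,45,60):
    out=[]
    for flip in (1,-1):
      # grasp in pocket
      def pose(o,x,th,p):
        d0=lambda a:np.cos(a)*x-np.sin(a)*z
        a=np.radians(p+th); d=d0(a); y=np.cross(z,x)*flip
        mx=d0(np.radians(th)); mz=np.cross(mx,np.cross(z,x))
        return d,np.c_[d,y,np.cross(d,y)],mx,mz
      d,M,mx,mz=pose(None,ax,0,p)
      q=kin.ik(P+33*z-G*d,rv(M)); out.append('g' if q is not None else '-')
      for th in (60,90,100,110):
        d,M,mx,mz=pose(None,axp,th,p)
        lip=F+[0,0,12]-15*axp
        o=lip-56*mx-38*mz
        q=kin.ik(o+33*mz-G*d,rv(M)); out.append(str(th) if q is not None else '-')
    print(s,yaw_off,p,*out)
```

```text
1 0 20 - 60 90 100 110 - 60 90 100 110
1 0 30 g 60 90 100 110 g 60 90 100 110
1 0 45 g 60 90 100 110 g 60 90 100 110
1 0 60 g 60 90 100 110 g 60 90 100 110
1 -20 20 - 60 90 100 110 - 60 90 100 110
1 -20 30 g 60 90 100 110 g 60 90 100 110
1 -20 45 g 60 90 100 110 g 60 90 100 110
1 -20 60 g 60 90 100 110 g 60 90 100 110
1 20 20 - 60 90 100 110 - 60 90 100 110
1 20 30 g 60 90 100 110 g 60 90 100 110
1 20 45 g 60 90 100 110 g 60 90 100 110
1 20 60 g 60 90 100 110 g 60 90 100 110
1 -40 20 - 60 90 100 110 - 60 90 100 110
1 -40 30 g 60 90 100 110 g 60 90 100 110
1 -40 45 g 60 90 100 110 g 60 90 100 110
1 -40 60 g 60 90 100 110 g 60 90 100 110
1 40 20 - 60 90 100 110 - 60 90 100 110
1 40 30 g 60 90 100 110 g 60 90 100 110
1 40 45 g 60 90 100 110 g 60 90 100 110Traceback (most recent call last):
  File "<stdin>", line 23, in <module>
ValueError: time passes only in moves, steps and waits
```

View pics/w1c.png

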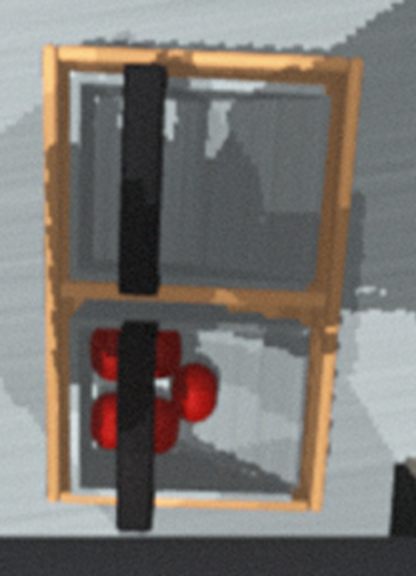

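The crop confirms the bar ends: near end at raw row ≈250.7, far end at ≈167.5. The bar centre is ≈(532.5,357), yaw −9.8°, and all the dates lie low in the cup. I'll grasp by the bar and lift.

Run:
```python
from h import *
yaw=np.radians(-99.8);o=rv(down(yaw));b=[532.5,356.9]
env.gripper_to(0.5)
env.reach([*b,200],o)
print(env.servo_line([*b,123.5],150,contact_N=10),st()["tool_pos"])
env.gripper_to(0,40);env.hold(.1)
s=st();print("gap mm",s["finger_gap"]*92,s["wrist_force"])
env.servo_line([*b,135],60);env.servo_line([*b,225],150)
s=st();print(s["wrist_force"],s["finger_gap"]*92,s["time_s"])
P=np.array([571.9,49.8]);yaw=np.radians(-92.5);M=down(yaw)
g=P-3*M[:2,1]   # bar is at x=-3 of the measure
env.reach([*g,28+70+G+40],rv(M))
env.hold(.3);T=wshot("w3");print(T[:3,3],st()["time_s"],st()["wrist_force"])
```

```text
False [533.27 356.56 124.27]
gap mm 11.890691191038929 [-0.62  0.61  0.78]
[ 0.   -0.45 -3.64] 11.343595035845917 7.875
[572.05  53.65 184.75] 9.4083 [ 0.23 -0.3  -3.43]
```

View pics/w3.png

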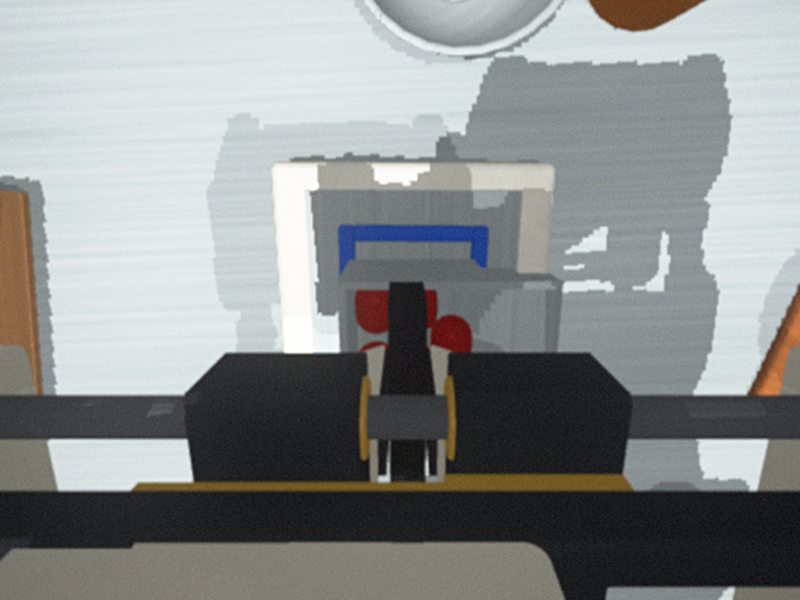

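w3: the bar is centred between the pads (column 406) and its leg base ends at row 283. The pocket's far rim is visible from (340,227) to (488,227), and the dates are in the cup. I'll compare the two within this frame.

Run:
```python
from h import *
T=np.load("pics/w3.npy");k=1.5625
inv=lambda p:(T[:3,:3].T@(p-T[:3,3]))
raw=lambda u,v:((u+.5)/k-.5,(v+.5)/k-.5)
A=onz("wrist",raw(339.5,226),36,T);B=onz("wrist",raw(488.5,226.5),36,T)
print("far rim corners",A,B,np.linalg.norm(A-B),(A+B)/2,"tool",inv((A+B)/2))
E2=onz("wrist",raw(406.5,282.5),T[2,3]-49.3-25,T);print("leg base end tool",inv(E2))
im=cv2.imread("pics/w3_raw.png").astype(int)
print("col 250..290 rows 160-185");
for c in (228,240,280,300,320): print(c,im[158:188,c].mean(1).astype(int))
print("cols row 200",im[200,205:240].mean(1).astype(int)); print(im[200,345:370].mean(1).astype(int))
```

```text
far rim corners [616.78  85.09  36.  ] [613.34   9.55  36.  ] 75.61839771735862 [615.06  47.32  36.  ] tool [148.76   4.51 -43.22]
leg base end tool [ 74.3    0.72 -31.21]
col 250..290 rows 160-185
228 [120 117 110 117 121 117 112 112 112 104 105 101 106 108 101 109 105  98
 105 112 105 102 110 116 117 116 114 105  78  61]
240 [113 115 112 115 110 113 114 112 106 100 105 100 100 104 101 103 100 101
 102 104 103  98 105 112 117 115 113  92  60  56]
280 [115 111 112 110 117 118 110 107  96 100  97  98 100 103 106 100  99  92
 102  97  93  95 109 105 112 110 114 109 115 104]
300 [107 109 109 109 109 105 104 101  96 100  96 106 106 102  99 101  93 103
  96 101 102 105 104 107 114 111 115 108 108 105]
320 [112 115 115 115 116 116 111 117 116 113 117 116 113 104  99  99 103 103
 102 103  98 100 112 114 114 107 111 116 118 115]
cols row 200 [196 136 120 121 115 118 117 120 122 148 194 171 129 114 121 113 111 100
  97 101  98  97  78  55  52  57  56  56  54  52  59  63  58  56  59]
[129 129 132 129 116 103 113 110 113 110 109 107 104 121 139 152 147 149
 151 148 154 145 150 148 145]
```

Run:
```python
from h import *
M=down(np.radians(-92.5));o=rv(M)
env.servo_line([573.0,52.0,165],60,ori=o);env.hold(.2);print(st()["tool_pos"],st()["wrist_force"])
print(env.servo_line([573.0,52.0,144.5],20,contact_N=5),st()["tool_pos"],st()["wrist_force"])
env.hold(.2);s=st();print(s["tool_pos"],s["wrist_force"],s["ft_torque"],s["time_s"])
```

```text
[573.2   51.98 165.31] [ 0.19  0.66 -2.54]
True [572.84  52.41 146.5 ] [0.49 2.28 5.76]
[572.85  52.39 146.5 ] [-0.17  1.91  4.98] [ 0.25  0.15 -0.03] 11.1333
```

Run:
```python
from h import *
o=rv(down(np.radians(-92.5)))
env.gripper_to(0.45);env.servo_line([573,52,200],120)
env.reach([520,52,250],o);env.hold(.2);T=wshot("w4");print(T[:3,3])
env.reach([500,-190,270],o);env.hold(.2);T=wshot("w5");print(T[:3,3],st()["time_s"])
a=cv2.imread("pics/w4.png")[50:450,150:650];b=cv2.imread("pics/w5.png")[0:450,150:650]
cv2.imwrite("pics/w45.png",cv2.resize(np.hstack([np.vstack([a,0*a[:50]]),b]),None,fx=.8,fy=.8,interpolation=cv2.INTER_AREA))
```

```text
[520.2   51.91 248.52]
[ 500.37 -188.63  269.93] 14.2833
```

View pics/w45.png

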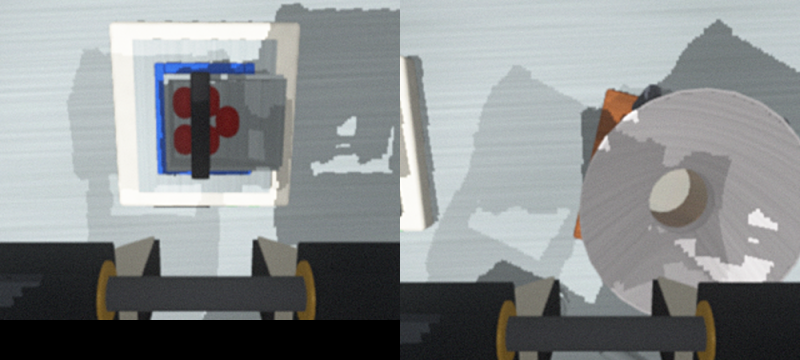

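The measure sits square and flat inside the blue rim, with all five dates in it. The funnel rim arc runs from (582,195) over (690,88) to (780,125) in the composite. I'll fit the rim and plan the second grasp.

```bash
cat >> h.py <<'E'
Z=np.array([0,0,1.])
def mpose(o,x,th,p,flip=1,gx=0.,gz=33.):
    """TCP pose for measure origin o, heading x (unit, horizontal), tipped th deg, tool pitched p deg below measure x"""
    d=lambda a:np.cos(np.radians(a))*x-np.sin(np.radians(a))*Z
    t=d(p+th);yy=np.cross(Z,x);mx=d(th);mz=np.cross(mx,yy)
    return o+gx*mx+gz*mz-G*t, rv(np.c_[t,yy*flip,np.cross(t,yy*flip)]),mx,mz
E
python3 - <<'E'
from h import *
from scipy.optimize import least_squares
T=np.load("pics/w5.npy")
pts=np.array([(582,195),(587,165),(600,140),(618,117),(640,102),(665,92),(690,88),(715,89),(740,96),(780,125),(592,245)])
Q=np.array([onz("wrist",(((150+(x-400)/.8)+.5)/1.5625-.5,(y/.8+.5)/1.5625-.5),150,T)[:2] for x,y in pts])
r=least_squares(lambda c:np.hypot(*(Q-c[:2]).T)-c[2],[525,-235,68]);print(r.x,r.fun)
h=onz("wrist",(((150+(679-400)/.8)+.5)/1.5625-.5,(197/.8+.5)/1.5625-.5),104,T);print("bore ~",h)
# side/scene projection checks
print(proj("scene",[*r.x[:2],150])*1.5625,proj("side",[*r.x[:2],150])*1.5625)
T4=np.load("pics/w4.npy")
f=lambda x,y,z:onz("wrist",(((150+x/.8)+.5)/1.5625-.5,((50+y/.8)+.5)/1.5625-.5),z,T4)[:2]
A,B=f(201,72,101),f(201,178,103);print("bar ends",A,B,(A+B)/2,np.linalg.norm(A-B)); print("lip",f(286,78,66),f(282,168,66))
x=np.array([-.0436,-.999,0]);
F=np.array([*r.x[:2],150]);P=np.array([573,49.5,28])
for p in (35,45):
  for fl in (1,-1):
    try:
      q0=kin.ik(*mpose(P,x,0,p,fl)[:2]); print(p,fl,q0)
      for th in (0,55,90,110):
        lip=F+[0,0,15]-15*x; _,_,mx,mz=mpose(P,x,th,p); 
        q=kin.ik(*mpose(lip-56*mx-38*mz,x,th,p,fl)[:2]);print(' ',th,q)
    except ValueError as e: print(e)
E
```

```text
[ 532.22 -238.99   61.68] [-0.09  0.45  0.08  0.64  0.11 -0.27 -0.54 -0.43 -0.2   0.69 -0.44]
bore ~ [ 528.58 -241.19  104.  ]
[293.18 201.6 ] [483.69 213.83]
bar ends [604.53  50.04] [539.9   53.05] [572.21  51.55] 64.69918401621734
lip [600.1  -8.3] [536.97  -6.14]
35 1 [ 0.35  0.93  1.4  -0.87  1.41  0.82]
  0 None
  55 [-0.47  0.45  1.47 -0.    1.23 -0.43]
  90 [-0.76  0.64  1.24  0.45  1.67 -0.76]
  110 [-0.86  0.82  1.12  0.65  1.93 -0.81]
35 -1 [ 0.35  0.93  1.4  -0.87  1.41 -2.32]
  0 None
  55 [-0.47  0.45  1.47 -0.    1.23  2.71]
  90 [-0.76  0.64  1.24  0.45  1.67  2.38]
  110 [-0.86  0.82  1.12  0.65  1.93  2.33]
45 1 [ 0.3   0.85  1.45 -0.77  1.28  0.74]
  0 [-0.06  0.58  1.68 -0.92  1.1   0.51]
  55 [-0.55  0.48  1.42  0.16  1.33 -0.56]
  90 [-0.8   0.72  1.2   0.55  1.79 -0.79]
  110 [-0.88  0.89  1.09  0.75  2.04 -0.81]
45 -1 [ 0.3   0.85  1.45 -0.77  1.28 -2.4 ]
  0 [-0.06  0.58  1.68 -0.92  1.1  -2.63]
  55 [-0.55  0.48  1.42  0.16  1.33  2.59]
  90 [-0.8   0.72  1.2   0.55  1.79  2.35]
  110 [-0.88  0.89  1.09  0.75  2.04  2.33]
```

Run:
```python
from h import *
x=np.array([-.0436,-.999,0]);x/=np.linalg.norm(x);P=np.array([571.7,49.5,28.]);p=45;F=np.array([529,-240,150.])
t,o,_,_=mpose(P,x,0,p); d=R.from_rotvec(o).apply([1,0,0])
for b in (140,0):print(b,kin.ik(t-b*d,o))
for pos in (P+[0,0,140],F+[0,0,65]-[0,0,38]-81*x): print(pos,kin.ik(*mpose(pos,x,0,p)[:2]))
env.gripper_to(1.0)
env.reach(t-140*d+[0,0,20],o);
env.servo_line(t-70*d,150);env.hold(.15);e=st()["tool_pos"]-(t-70*d);print("track err",e)
print(env.servo_line(t,60,contact_N=6));env.hold(.1)
s=st();print(s["tool_pos"]-t,s["wrist_force"],s["time_s"])
im=get_image("side")[:,:,::-1];im2=get_image("scene")[:,:,::-1]
cv2.imwrite("pics/g.png",np.hstack([cv2.resize(im[150:300,170:370],(400,300)),cv2.resize(im2[120:270,180:380],(400,300))]))
```

```text
140 [ 0.44  0.79  1.23 -0.68  1.56  0.65]
0 [ 0.3   0.85  1.45 -0.77  1.28  0.74]
[571.7  49.5 168. ] [ 0.3   0.66  1.36 -0.73  1.47  0.56]
[ 532.53 -159.08  177.  ] [-0.04  0.5   1.64 -0.87  1.18  0.43]
track err [0.5  0.53 1.05]
False
[0.14 0.31 0.27] [-0.9  -1.67  0.24] 18.8333
```

View pics/g.png

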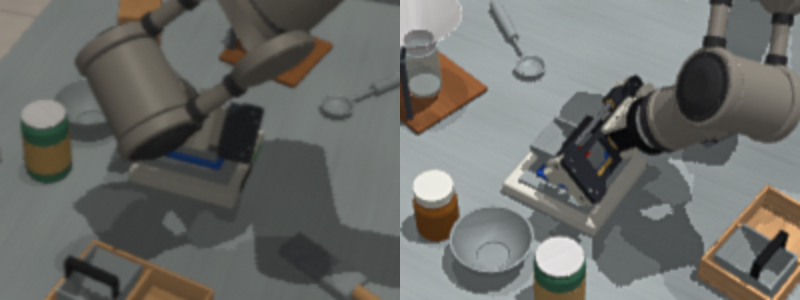

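The gripper straddles the measure at 45° with no contact, and the spare is still in the rack. I'll grip and lift.

Run:
```python
from h import *
x=np.array([-.0436,-.999,0]);x/=np.linalg.norm(x);P=np.array([571.7,49.5,28.]);p=45;F=np.array([529,-240,150.])
env.gripper_to(0,45);env.hold(.1);s=st();print("gap",s["finger_gap"]*92,s["wrist_force"])
c=s["tool_pos"]
env.servo_line(c+[0,0,15],40);env.servo_line(c+[0,0,140],150)
print(st()["finger_gap"]*92,st()["wrist_force"])
t,o,_,_=mpose(F+[0,0,65]-[0,0,38]-81*x,x,0,p)
env.servo_line(t,130);env.hold(.2)
s=st();print(s["tool_pos"]-t,s["finger_gap"]*92,s["time_s"])
im=get_image("side")[:,:,::-1];im2=get_image("scene")[:,:,::-1]
cv2.imwrite("pics/c.png",np.hstack([cv2.resize(im[90:240,200:400],(400,300)),cv2.resize(im2[80:230,100:300],(400,300))]))
```

```text
gap 65.8609533146571 [0.28 0.07 0.7 ]
65.91062882134976 [-0.03 -0.15 -3.28]
[ 0.13  0.38 -0.09] 66.10498105769611 23.0583
```

View pics/c.png

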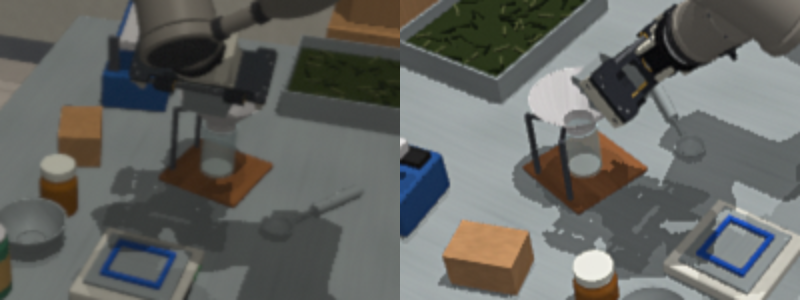

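```bash
cat > pour.py <<'E'
from h import *
x=np.array([-.0436,-.999,0]);x/=np.linalg.norm(x);p=45;F=np.array([529,-240,150.])
def tip(th,h,back=25,feed=40):
    _,_,mx,mz=mpose(F,x,th,p); lip=F+h*Z-back*x
    t,o,_,_=mpose(lip-56*mx-38*mz,x,th,p); env.servo_line(t,feed,ori=o); return t
E
python3 - <<'E'
from pour import *
for th,h in ((15,60),(30,45),(42,30)): tip(th,h,feed=70)
for th in range(48,115,6):
    tip(th,15,feed=25); 
env.hold(.5);s=st();print(s["tool_rot"],s["wrist_force"],s["finger_gap"]*92,s["time_s"])
im=get_image("side")[:,:,::-1];im2=get_image("scene")[:,:,::-1]
cv2.imwrite("pics/d.png",np.hstack([cv2.resize(im[90:240,230:380],(400,400),interpolation=cv2.INTER_CUBIC),cv2.resize(im2[80:230,110:260],(400,400),interpolation=cv2.INTER_CUBIC)]))
E
```

```text
[ 2.07  1.98 -0.38] [ 0.03 -0.38 -1.3 ] 65.98604062447238 31.525
```

View pics/d.png

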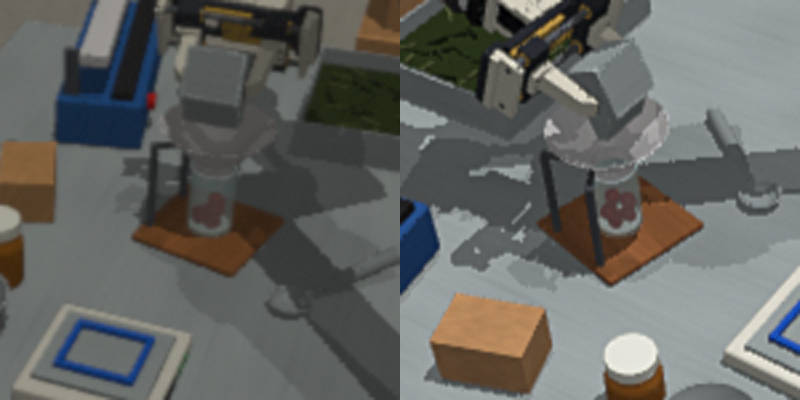

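The dates are in the jar, at least four by what is visible. I'll untip clear of the funnel and check for leftovers.

Run:
```python
from pour import *
for th,h in ((80,40),(45,65),(15,75),(0,80)): tip(th,h,feed=90)
tip(0,80,back=110,feed=130);env.hold(.3)
s=st();print(s["wrist_force"],s["finger_gap"]*92,s["time_s"])
im=get_image("side")[:,:,::-1];im2=get_image("scene")[:,:,::-1]
cv2.imwrite("pics/e.png",np.hstack([cv2.resize(im[80:240,220:380],(400,400),interpolation=cv2.INTER_CUBIC),cv2.resize(im2[80:240,110:270],(400,400),interpolation=cv2.INTER_CUBIC)]))
for n,i in(("side",im),("scene",im2)):
    i=i.astype(int);m=((i[:,:,2]-i[:,:,1]>40)&(i[:,:,2]-i[:,:,0]>35)&(abs(i[:,:,1]-i[:,:,0])<25)&(i[:,:,2]>60)).astype(np.uint8)
    print(n,cv2.connectedComponentsWithStats(m)[2][1:].tolist()[:12])
```

```text
[ 0.07 -0.87 -1.89] 65.72985875200683 35.5083
side [[145, 215, 1, 1, 1], [101, 255, 1, 1, 1], [99, 258, 1, 1, 1]]
scene [[188, 151, 4, 3, 11], [186, 158, 5, 3, 8], [247, 286, 1, 1, 1], [249, 286, 1, 1, 1], [251, 287, 1, 1, 1], [245, 289, 1, 1, 1], [250, 289, 1, 1, 1], [253, 288, 1, 1, 1], [255, 289, 3, 2, 3], [259, 291, 3, 2, 3], [397, 291, 2, 1, 2], [243, 292, 1, 1, 1]]
```

View pics/e.png

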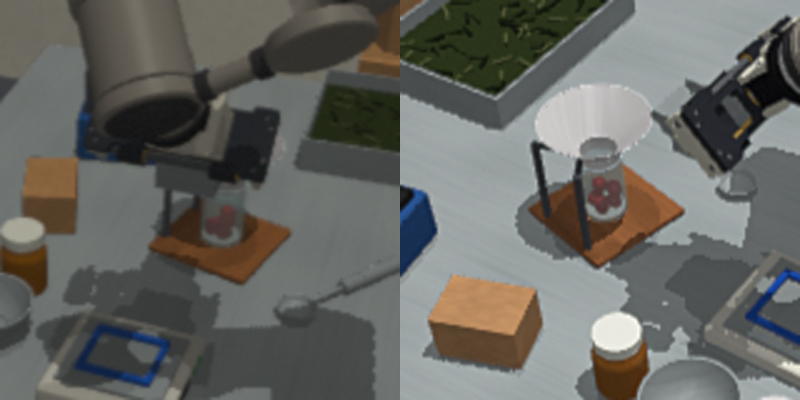

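The jar shows a cluster of five dates in the scene view, with nothing red outside it. I'll set the measure on clear bench between scale and funnel, then take one combined final look.

Run:
```python
from pour import *
k=1.5625
for q in ((381,240),(355,190)): print("spoon",onz("scene",np.array(q)/k,5)[:2])
D=np.array([590,-92,0.])
t,o,_,_=mpose(D+60*Z,x,0,p);print(kin.ik(t,o) is not None)
env.servo_line(t,150,ori=o);env.hold(.15)
t,o,_,_=mpose(D,x,0,p)
env.servo_line(t+12*Z,80);print(env.servo_line(t-4*Z,20,contact_N=4),st()["tool_pos"]-t,st()["wrist_force"]);env.hold(.2)
print(st()["wrist_force"])
env.gripper_to(1.0)
d=R.from_rotvec(o).apply([1,0,0]);c=st()["tool_pos"]
print(env.servo_line(c-60*d,60,contact_N=6));env.servo_line(c-130*d+20*Z,150)
od=rv(down(np.radians(-92.5)))
env.reach([530,-90,260],od);env.hold(.2);wshot("f1");
env.reach([480,-240,290],od);env.hold(.2);wshot("f2")
env.reach([450,-60,330],od);env.hold(.2)
s=st();print(s["time_s"],s["wrist_force"])
sc=get_image("scene")[:,:,::-1]
r=lambda i:cv2.resize(i,(400,300),interpolation=cv2.INTER_CUBIC)
sd=get_image("side")[:,:,::-1]
f1,f2=[cv2.imread("pics/%s_raw.png"%n) for n in("f1","f2")]
cv2.imwrite("pics/f.png",np.vstack([np.hstack([r(f1[20:230,110:390]),r(f2[0:240,130:450])]),np.hstack([r(sc[100:190,130:250]),r(sd[100:370,150:510])])]))
```

```text
spoon [ 406.18 -128.27]
spoon [ 293.84 -261.59]
True
True [-0.06  0.03 -0.03] [1.15 0.94 4.15]
[-0.22  1.96  6.3 ]
False
43.8583 [ 0.47 -0.16  0.22]
```

View pics/f.png

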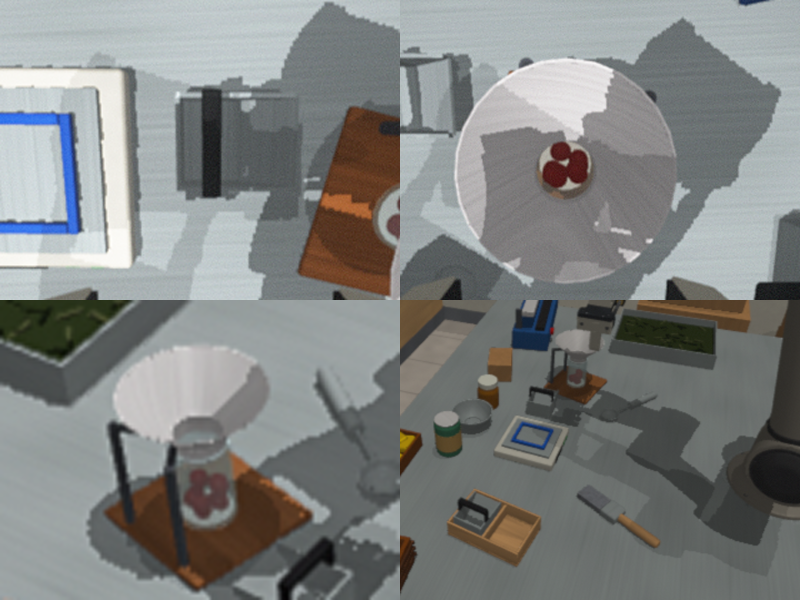

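The measure is upright and empty, the funnel is clear, and the dates are in the jar (ring of five in the scene view). The bystander objects look unmoved, and the gripper is touching nothing.

```bash
python3 -c "
from cell import ticket
print(ticket.hand_in())"
```

```text
the job is handed in; nothing more can be done
None
```

The job is done and handed in after about 44 s of robot time, against the 72 s limit.

- **To the scale:** I lifted the measure out of the rack by its bar, seated it in the blue pocket and let go. It made contact at floor height, and a picture showed it sitting square inside the rim.
- **Pouring:** I took it again by its flat sides with the tool at 45°, poured through the funnel to a 114° tilt, and stood it upright on clear bench between the scale and the funnel.

**Last checks**
- The measure is upright and released, and both the measure and the funnel are empty.
- The scene camera shows a ring of five dates in the jar. The wrist view down the funnel shows only four, and no date shows anywhere else.
- The spare is still in its rack cell, and the tin, honey jar, bowl and carton look unmoved, judged by eye only.
- The wrist force was near zero with the arm clear. The highest reading I printed was about 7 N, but I did not record peaks.

**Disagreements**
- The wrist camera's lengths came out about 2% off.
- The wrist fit of the funnel rim gave a radius of 62 mm instead of 68 mm, so I set the funnel centre from several estimates combined.
- The wrist weight dropped by more than the dates weigh (about 1.4 N against 0.6 N), so I did not use it as evidence that the measure was empty.

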